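Pack the plug gauges in the round canister and close its cover

ROBOT

A 6-joint arm with a two-finger parallel gripper is mounted at the origin on a cart in front of the work surface, level with it; the furniture and walls round the work are solid. World frame = base frame: x ahead of the robot, y to its left, z up, the work surface at z = 0. Lengths are in m, angles in rad, forces in N, time in s.
With the tool pointing down it reaches from about 0.35 to 0.775 m from the base axis. Payload 7.3 kg.
Tool frame: the origin (TCP) lies at the centre of the arm's flange, where the gripper is bolted on; the fingertips stand 178 mm ahead of it and the grasp point (between the pads) lies 159 mm ahead of it; z points along the fingers, y is the line along which they close (so a half turn about z gives the same grasp; the last joint's range is limited). The gripper opens to 92 mm and grips with 3 to 60 N. Pads are 19 mm wide; open, the fingers measure 130 mm over their backs; the gripper's body (75 mm by 190 mm) begins 47 mm behind the grasp point.
Start: joints at [1.02, 0.342, 1.524, -0, 1.275, -0.146], TCP at [0.207, 0.483, 0.405] pointing down, gripper open.
Joint ranges: [-2.53, 2.53], [-0.77, 2.02], [0.04, 2.7], [-1, 4.14], [0.28, 2.66], [-3.11, 3.11]. Speed limits (rad/s): [2.57, 2.57, 3.14, 3.14, 3.14, 3.14].

INTERFACE

Orientations are given as [roll, pitch, yaw] about the fixed x, y, z axes, in that order (R = Rz(yaw) Ry(pitch) Rx(roll)).
In Python, from cell import robot gives the robot as it stands.
- The arm moves only by the shell command python3 -m pendant [OPENING] [FORCE], which reads ROWS from standard input. ROWS is a JSON object with one list for each field, all of the same length, 1 to 8, a row being the entries at one place: sx, sy, sz (the shift in a scale on which 1.0 is 1 m), wx, wy, wz (a rotation vector in shares of 2 pi rad (1.0 is 2 pi rad)); each row shifts and turns the commanded pose from where the row before left it, along the tool's axes as they then stand; what a row does not reach is not made up. A row lasts 1/12 s, in which the tool goes at most 0.0417 m and 0.125 rad, less where a joint would pass 70% of its speed; a pose out of reach is approached as far as the arm can. OPENING is the finger opening in m, set as the command begins (- or left out keeps the last). The fingers move at their own pace and stop on an object; FORCE is the grip in N (left out, the last holds). Time passes only in rows, so rows that do not move let the fingers close. It prints the time, the measured TCP pose, the force, the opening and the grip force at its end. No shift or turn number may pass 1 either way. Input that does not fit is refused with a message, and nothing moves.
- robot.observe(): the state, without advancing time (a new reading comes with each control period).
- robot.read_camera(name): name is "scene" or "side" or "wrist"; returns a dict with "image" (384x512x3 uint8, red, green, blue), "fx", "fy", "cx", "cy" (pixels), "pose" (4x4, takes a point from camera to world coordinates). Camera axes: x right, y down, z forward; pixel columns grow to the right and rows downward; lengths in m; the calibration is good to about 2 mm. A picture is of the moment at which its call begins. There is no depth.
- robot.hand_in(): hands the job in; it is judged then, once.
The state is a dict: "time": time; "qpos": joint angles; "qvel": joint speeds; "joint_efforts": joint torques, N m; "tool_pos": TCP position; "tool_rot": TCP orientation; "contact_force": force on the tool from outside, world axes, zero at the start; "torque": the same for the moment, N m; "opening": finger opening in m; "grip_force": force on a finger pad.
Only numpy, scipy, OpenCV 4.12 (cv2) and the standard library are available. Lean on these libraries where they do the work, as an engineer would, in place of code of your own. Each camera call takes 0.05 s, during which the arm holds its last target. There are 200 camera calls.

TASK

Put the steel plug gauges away: pack all seven upright and flat on the floor of the round canister, one in the middle and six round it, shifting any that already stands in the wrong place so that the rest fit. Then slide the cover fully shut against the end bar and let go, leaving the bottle, V-blocks, collet nut and chrome tubes standing where they are.

Things in the scene. Friction and masses are not known exactly. Their poses are not given: they have to be found in the camera images.
- gauge_0: plug gauge, all seven alike: plain steel disc body 36 mm in diameter and 24 mm high, its foot chamfered 3 mm wide by 4 mm high, with a slim knurled dark round handle 12 to 13 mm in diameter standing on its centre up to 62 mm above the foot; 0.14 kg, loose; origin at the centre of its underside, z up the handle; grasp it by the handle. Starts standing in the canister.
- gauge_1: plug gauge, all seven alike: plain steel disc body 36 mm in diameter and 24 mm high, its foot chamfered 3 mm wide by 4 mm high, with a slim knurled dark round handle 12 to 13 mm in diameter standing on its centre up to 62 mm above the foot; 0.14 kg, loose; origin at the centre of its underside, z up the handle; grasp it by the handle. Starts standing in the canister.
- gauge_2: plug gauge, all seven alike: plain steel disc body 36 mm in diameter and 24 mm high, its foot chamfered 3 mm wide by 4 mm high, with a slim knurled dark round handle 12 to 13 mm in diameter standing on its centre up to 62 mm above the foot; 0.14 kg, loose; origin at the centre of its underside, z up the handle; grasp it by the handle. Starts standing in the canister.
- gauge_3: plug gauge, all seven alike: plain steel disc body 36 mm in diameter and 24 mm high, its foot chamfered 3 mm wide by 4 mm high, with a slim knurled dark round handle 12 to 13 mm in diameter standing on its centre up to 62 mm above the foot; 0.14 kg, loose; origin at the centre of its underside, z up the handle; grasp it by the handle. Starts standing in the canister.
- gauge_4: plug gauge, all seven alike: plain steel disc body 36 mm in diameter and 24 mm high, its foot chamfered 3 mm wide by 4 mm high, with a slim knurled dark round handle 12 to 13 mm in diameter standing on its centre up to 62 mm above the foot; 0.14 kg, loose; origin at the centre of its underside, z up the handle; grasp it by the handle. Starts standing on the worktop.
- gauge_5: plug gauge, all seven alike: plain steel disc body 36 mm in diameter and 24 mm high, its foot chamfered 3 mm wide by 4 mm high, with a slim knurled dark round handle 12 to 13 mm in diameter standing on its centre up to 62 mm above the foot; 0.14 kg, loose; origin at the centre of its underside, z up the handle; grasp it by the handle. Starts standing on the worktop.
- gauge_6: plug gauge, all seven alike: plain steel disc body 36 mm in diameter and 24 mm high, its foot chamfered 3 mm wide by 4 mm high, with a slim knurled dark round handle 12 to 13 mm in diameter standing on its centre up to 62 mm above the foot; 0.14 kg, loose; origin at the centre of its underside, z up the handle; grasp it by the handle. Starts standing on the worktop.
- canister: low open round steel canister, fixed in the rack: inside radius 57 mm, wall 3 mm, 24 mm high; origin at the centre of its underside, 4 mm above the worktop, z up; inner floor 3 mm above the origin. Rim 28 mm, and the handle of a seated gauge up to 69 mm, above the worktop. Seven gauges fit only as one in the middle and six round it, with 3 mm to spare in the radius.
- cover (a joint): travel of the flat grey cover (138 x 130 x 4 mm) in the rack's two rails, in m: 0 = fully closed over the canister, against the end bar; up to 0.15 = slid away beside the canister. It slides level with about 1 N of friction and stays where it is left.
- cover_rib (a point): centre of the top of the black rib on the cover; x runs along the rib, y is the way the cover opens (close towards -y). The rib is 56 mm long in x, 10 mm thick in y, 16 mm tall; the plate's top is 79.5 mm and the rib's top 95.5 mm above the worktop. With the cover closed it is above the canister's centre.
- rack: fixed aluminium rack that carries canister and cover; origin on the worktop under the canister's centre, y the way the cover opens. Two rails run along y, 68 to 78 mm either side of the centre, and an end bar crosses at y = -67 to -77 mm, all 67 to 84 mm high, on slim posts; the rails end at y = 220 mm.
- v_block_0: bystander: grey steel V-block, 28 x 36 x 30 mm high, loose; origin at the centre of its underside
- v_block_1: bystander: grey steel V-block, 28 x 36 x 30 mm high, loose; origin at the centre of its underside
- marked_piece_0: bystander: plain chrome tube standing on end, 19 mm in diameter, 30 mm high, without handle, loose; origin at the centre of its underside
- marked_piece_1: bystander: plain chrome tube standing on end, 19 mm in diameter, 30 mm high, without handle, loose; origin at the centre of its underside
- spare_collet_nut: bystander: low black collet nut lying flat, 38 mm in diameter, 18 mm high, loose; origin at the centre of its underside
- alcohol_bottle: bystander: closed white dosing bottle with a red cap, standing, body 58 mm in diameter up to 114 mm, cap 33 mm in diameter up to 152 mm, loose; origin at the centre of its underside

How it is judged:
On the way:
1. all seven gauges stand seated in the canister while the cover is still open (horizontal distance between each of gauge_0, gauge_1, gauge_2, gauge_3, gauge_4, gauge_5, gauge_6 and canister below 0.042 m and z of gauge_0 in the frame of canister between 0 and 0.006 m and angle between each of gauge_0, gauge_1, gauge_2, gauge_3, gauge_4, gauge_5, gauge_6's own z axis and vertical below 0.08 rad and z of gauge_1 in the frame of canister between 0 and 0.006 m and z of gauge_2 in the frame of canister between 0 and 0.006 m and z of gauge_3 in the frame of canister between 0 and 0.006 m and z of gauge_4 in the frame of canister between 0 and 0.006 m and z of gauge_5 in the frame of canister between 0 and 0.006 m and z of gauge_6 in the frame of canister between 0 and 0.006 m and value of joint cover above 0.1 m), for 0.2 s.
At the end, for the whole second after the job is handed in: All seven gauges stand in the canister, upright within 0.08 rad, feet within 3 mm of its inner floor and centres within 42 mm of its axis, at rest, and the cover is closed to within 5 mm (horizontal distance between each of gauge_0, gauge_1, gauge_2, gauge_3, gauge_4, gauge_5, gauge_6 and canister below 0.042 m and z of gauge_0 in the frame of canister between 0 and 0.006 m and angle between each of gauge_0, gauge_1, gauge_2, gauge_3, gauge_4, gauge_5, gauge_6's own z axis and vertical below 0.08 rad and z of gauge_1 in the frame of canister between 0 and 0.006 m and z of gauge_2 in the frame of canister between 0 and 0.006 m and z of gauge_3 in the frame of canister between 0 and 0.006 m and z of gauge_4 in the frame of canister between 0 and 0.006 m and z of gauge_5 in the frame of canister between 0 and 0.006 m and z of gauge_6 in the frame of canister between 0 and 0.006 m and value of joint cover below 0.005 m and linear speed of each of gauge_0, gauge_1, gauge_2, gauge_3, gauge_4, gauge_5, gauge_6 below 0.02 m/s); the robot touches nothing.
It fails at once if a bystander (bottle, V-block, collet nut or chrome tube) is moved by more than 30 mm or tipped (distance of any of v_block_0, v_block_1, marked_piece_0, marked_piece_1, spare_collet_nut, alcohol_bottle from where it was at the start of the episode above 0.03 m or angle between any of v_block_0, v_block_1, marked_piece_0, marked_piece_1, spare_collet_nut, alcohol_bottle's own z axis and vertical above 0.4 rad).
It also fails if it takes over 72 s, if anything falls off the work surface, if the arm or the gripper's body presses on something with over 40 N, if the wrist force passes 120 N, or if a joint passes its speed limit or range.

## Working session

There is one attempt and no reset: what is moved stays moved. The work goes in short steps, Python scripts to look and compute and a shell command to move; the robot and the scene stay as the last step left them, time stands still between calls to the robot, and variables do not carry over. Pictures are saved under pics/ and viewed, at most 10 in all, crops included, and the job is handed in when it is done.

```bash
ls; mkdir -p pics
python3 - <<'E'
from cell import robot
import cv2,numpy as np
s=robot.observe();print(s)
for n in("scene","side","wrist"):
    c=robot.read_camera(n);print(n,c["fx"],c["fy"],c["cx"],c["cy"],np.round(c["pose"],4).tolist())
    cv2.imwrite(f"pics/{n}0.png",c["image"][:,:,::-1])
E
```

```text
pics
{'time': 0.0, 'qpos': array([ 1.01995107e+00,  3.42730028e-01,  1.52502062e+00, -4.89211047e-06,
        1.27540862e+00, -1.45982703e-01]), 'qvel': array([-0.00031843,  0.00124852,  0.00016413,  0.00032221,  0.00069515,
       -0.00034989]), 'joint_efforts': array([-6.27962090e-04, -4.31254363e+01, -2.44211894e+01,  7.16717751e-02,
        5.62960468e-02, -1.46898501e-04]), 'tool_pos': array([0.20669308, 0.48245164, 0.4040397 ]), 'tool_rot': array([-3.14004202e+00, -2.23259729e-04,  2.73673135e+00]), 'contact_force': array([ 0.55043776, -0.01877129, -0.28836058]), 'torque': array([-0.01420868, -0.00451866,  0.01981319]), 'grip_force': 0.0, 'opening': 0.09204472064710419}
scene 432.7319989532673 432.7319989532673 252.75249552440366 194.15991743137886 [[0.6653, -0.4823, 0.5699, 0.043], [-0.7465, -0.419, 0.5169, -0.5197], [-0.0105, -0.7693, -0.6388, 0.6366], [0.0, 0.0, 0.0, 1.0]]
side 429.1099844283632 429.1099844283632 264.3861071098188 194.06979569961933 [[0.9954, -0.0355, 0.0885, 0.4426], [-0.0953, -0.3446, 0.9339, -0.9013], [-0.0026, -0.9381, -0.3465, 0.403], [0.0, 0.0, 0.0, 1.0]]
wrist 265.07215176227123 265.07215176227123 250.7348200213026 188.7646567145768 [[0.395, 0.8731, 0.2859, 0.1283], [0.9187, -0.3753, -0.1231, 0.516], [-0.0002, 0.3112, -0.9503, 0.384], [0.0, 0.0, 0.0, 1.0]]
```

View pics/scene0.png

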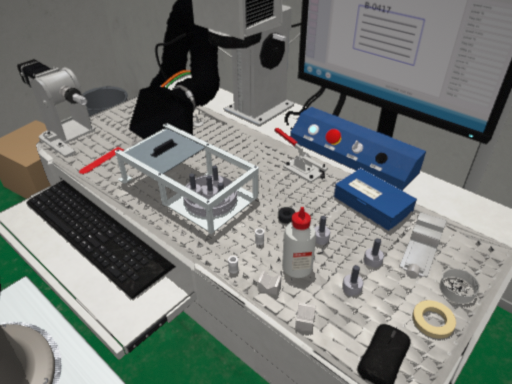

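View pics/side0.png

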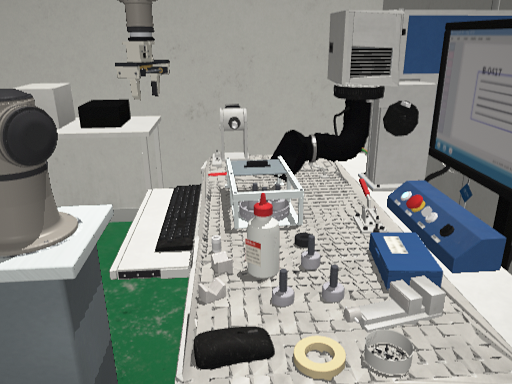

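The scene view shows the rack (118-260, 125-235) with the cover at its left end and the rib at about (165,146). The canister is around (210,190). Three gauges stand near (321,232), (374,254) and (353,280), close to the bottle at (300,245). I'll enlarge both views to get exact pixels.

Run:
```python
import cv2,numpy as np
a=cv2.imread("pics/scene0.png")[110:270,110:280]
b=cv2.imread("pics/side0.png")[150:240,220:310]
cv2.imwrite("pics/c1.png",np.hstack([cv2.resize(a,None,fx=3.5,fy=3.5,interpolation=2)]))
b=cv2.imread("pics/scene0.png")[195:345,215:395]
cv2.imwrite("pics/c2.png",cv2.resize(b,None,fx=4,fy=4,interpolation=2))
```

```text
(no output)
```

View pics/c1.png

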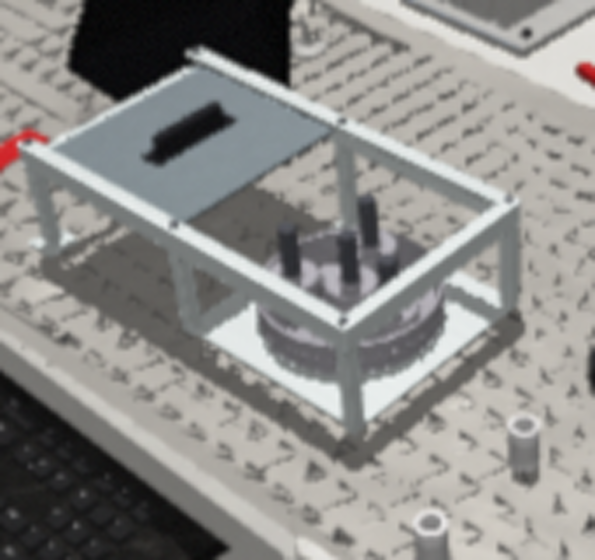

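View pics/c2.png

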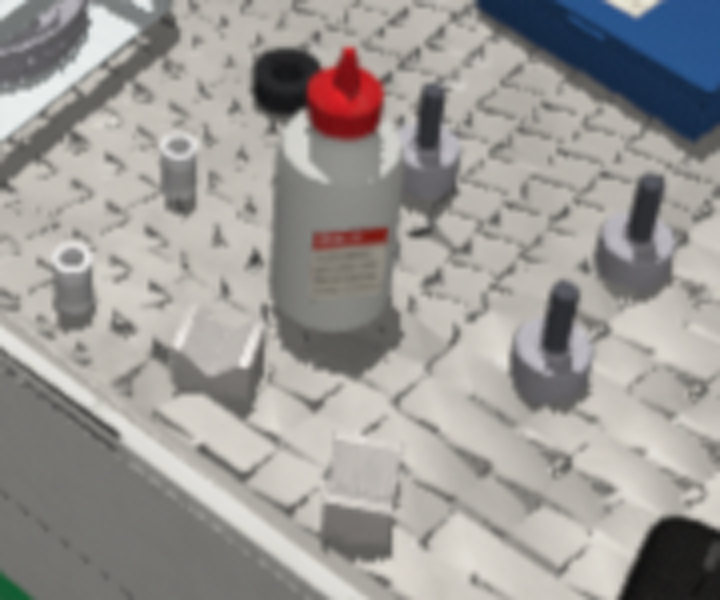

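```bash
cat > h.py <<'E'
import numpy as np
def ray(c,u,v,z):
    d=c["pose"][:3,:3]@[(u-c["cx"])/c["fx"],(v-c["cy"])/c["fy"],1.]; o=c["pose"][:3,3]
    return o+d*(z-o[2])/d[2]
E
python3 - <<'E'
from cell import robot
from h import *
c=robot.read_camera("scene")
def p1(n,x,y,z): print(n,np.round(ray(c,110+x/3.5,110+y/3.5,z)[:2],4))
def p2(n,x,y,z): print(n,np.round(ray(c,215+x/4,195+y/4,z)[:2],4))
for q in[(289,230),(347,234),(367,200),(389,257)]:p1("in",*q,.069)
for q in[(343,322),(515,203),(27,147),(195,52)]:p1("rack",*q,.084)
for q in[(150,152),(225,112),(188,131)]:p1("rib",*q,.0955)
for q in[(432,90),(651,181),(565,288)]:p2("g",*q,.062)
p2("bottlecap",348,55,.152);p2("nut",287,72,.018);p2("tube",180,145,.03);p2("tube",72,258,.03);p2("vb",218,335,.03);p2("vb",365,465,.03)
E
```

```text
in [0.5105 0.0797]
in [0.5312 0.0496]
in [0.5643 0.0657]
in [0.532  0.0138]
rack [ 0.4605 -0.0224]
rack [ 0.6081 -0.0211]
rack [0.4464 0.2596]
rack [0.5954 0.2703]
rib [0.486  0.1793]
rib [0.5475 0.179 ]
rib [0.5171 0.1798]
g [ 0.5922 -0.2054]
g [ 0.6072 -0.316 ]
g [ 0.5259 -0.3201]
bottlecap [ 0.501  -0.2157]
nut [ 0.5955 -0.1154]
tube [ 0.5074 -0.1166]
tube [ 0.4182 -0.1277]
vb [ 0.4282 -0.2078]
vb [ 0.416  -0.2972]
```

Pixels held against known sizes: rail corners are about 148 mm apart (146 expected), ring gauges lie about 36.5 mm from the middle one, and the rack centre is about (0.531, 0.050) with yaw about 0.045. Next I move above the canister and refine with the wrist camera.

The rows are not in the units I measure in: turns go in shares of 2 pi rad. I convert before sending: -0.101 rad / 6.2832 = -0.0161.

```bash
echo '{"sx": [0, 0, 0, 0, -0.0231, -0.0231, -0.0231, -0.0231], "sy": [0, 0, 0, 0, -0.0309, -0.0309, -0.0309, -0.0309], "sz": [0, 0, 0, 0, 0, 0, 0, 0], "wx": [0, 0, 0, 0, 0, 0, 0, 0], "wy": [0, 0, 0, 0, 0, 0, 0, 0], "wz": [-0.0161, -0.0161, -0.0161, -0.0161, 0, 0, 0, 0]}' | python3 -m pendant 0.09 20 && echo '{"sx": [-0.0231, -0.0231, -0.0231, -0.0231, -0.0231, -0.0231, -0.0231, -0.0231], "sy": [-0.0309, -0.0309, -0.0309, -0.0309, -0.0309, -0.0309, -0.0309, -0.0309], "sz": [0, 0, 0, 0, 0, 0, 0, 0], "wx": [0, 0, 0, 0, 0, 0, 0, 0], "wy": [0, 0, 0, 0, 0, 0, 0, 0], "wz": [0, 0, 0, 0, 0, 0, 0, 0]}' | python3 -m pendant && echo '{"sx": [-0.0231, -0.0231, 0, 0], "sy": [-0.0309, -0.0309, 0, 0], "sz": [0, 0, 0, 0], "wx": [0, 0, 0, 0], "wy": [0, 0, 0, 0], "wz": [0, 0, 0, 0]}' | python3 -m pendant
python3 - <<'E'
from cell import robot
import cv2,pickle
for n in("wrist","side"):
    c=robot.read_camera(n);pickle.dump(c,open(f"{n}1.pkl","wb"))
    im=c["image"][:,:,::-1]
    cv2.imwrite(f"pics/{n}1.png",im if n=="wrist" else cv2.resize(im[140:310,190:350],None,fx=3.5,fy=3.5,interpolation=2))
E
```

```text
time: 0.87
tool_pos: [0.2995, 0.3576, 0.4046]
tool_rot: [-3.141, -0.0, -3.141]
contact_force: [0.5, -0.5, 0.1]
opening: 0.0901
grip_force: 0.0
time: 1.53
tool_pos: [0.4844, 0.1097, 0.4047]
tool_rot: [3.141, 0.0, 3.141]
contact_force: [0.5, 0.7, 0.4]
opening: 0.0899
grip_force: 0.0
time: 1.87
tool_pos: [0.5305, 0.0481, 0.404]
tool_rot: [3.141, -0.001, 3.137]
contact_force: [-0.5, 0.7, -0.5]
opening: 0.0902
grip_force: 0.0
```

View pics/wrist1.png

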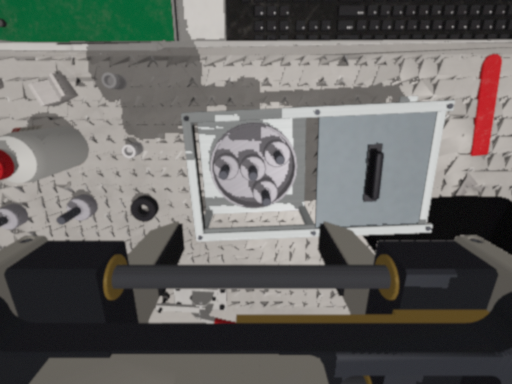

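The wrist view shows the canister ring at (252,165), with its handles near (224,172), (250,172), (277,153) and (264,195). The rail screws are at (187,118), (200,237), (449,106) and (429,229), and the rib is at (375,172). I'll enlarge it and fit it.

Run:
```python
import cv2,numpy as np,pickle
from h import *
c=pickle.load(open("wrist1.pkl","rb"));im=c["image"][:,:,::-1]
cr=cv2.resize(im[110:220,195:310],None,fx=5,fy=5,interpolation=2)
g=cv2.cvtColor(cr,cv2.COLOR_BGR2GRAY)
# disc radius in px ~ f*0.018/0.35*5
k=cv2.HoughCircles(cv2.GaussianBlur(g,(0,0),3),cv2.HOUGH_GRADIENT,1.5,80,param1=60,param2=25,minRadius=55,maxRadius=85)
for x,y,r in (k[0] if k is not None else []):
    print("disc",195+x/5,110+y/5,r/5,np.round(ray(c,195+x/5,110+y/5,.031),4)); cv2.circle(cr,(int(x),int(y)),int(r),(0,255,0),1)
# dark handles
m=((g<60)*255).astype(np.uint8)
n,l,s,ce=cv2.connectedComponentsWithStats(m)
for i in range(1,n):
    if s[i,4]>200: print("dark",s[i],195+ce[i][0]/5,110+ce[i][1]/5)
for t in range(0,115,10): cv2.putText(cr,str(195+t),(t*5,10),0,.35,(0,0,255));cv2.line(cr,(t*5,12),(t*5,18),(0,0,255),1)
for t in range(0,110,10): cv2.putText(cr,str(110+t),(0,t*5+4),0,.35,(0,0,255))
cv2.imwrite("pics/w1c.png",cr)
```

```text
disc 276.75 154.85 13.160001 [0.5129 0.0837 0.031 ]
disc 265.35 192.65 11.84 [0.5665 0.069  0.031 ]
disc 225.45 168.35 12.83 [0.5311 0.014  0.031 ]
disc 253.05 168.65 12.38 [0.5317 0.0518 0.031 ]
disc 276.75 176.15 16.49 [0.5425 0.0844 0.031 ]
disc 276.15 130.55 12.11 [0.4808 0.0821 0.031 ]
dark [  0 176  11  73 281] 195.56725978647688 152.5153024911032
dark [394 207  33  35 684] 276.74298245614034 154.19152046783626
dark [133 276  36  29 807] 225.2004956629492 168.16034696406444
dark [271 281  33  31 736] 252.2266304347826 169.2116847826087
dark [ 334  401   35   42 1089] 265.1250688705234 194.3805325987144
dark [ 30 436  11  69 359] 202.01114206128133 204.16545961002785
```

View pics/w1c.png

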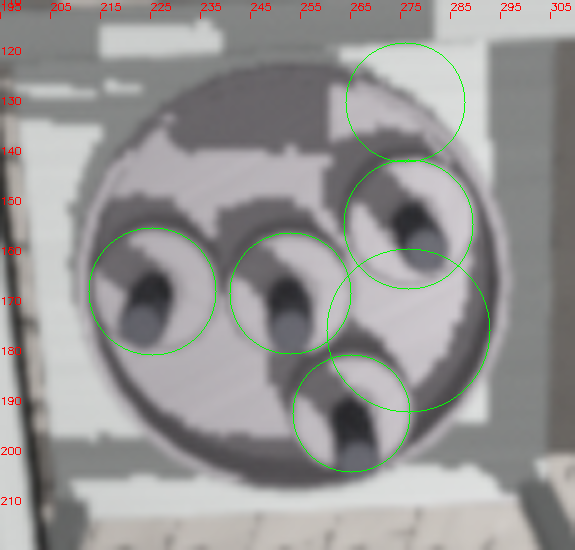

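Run:
```python
import numpy as np,pickle
from h import *
c=pickle.load(open("wrist1.pkl","rb"))
P=lambda n,u,v,z:print(n,np.round(ray(c,u,v,z)[:2],4))
for n,u,v in[("A",223,175),("M",253,175),("B",281.4,160),("C",266.4,202)]:P(n+"top",u,v,.069)
for n,u,v in[("A",225.4,168.4),("M",252.8,168.7),("B",276.8,154.8),("C",265.3,193)]:P(n+"disc",u,v,.031)
for q in[(210.4,165),(297.4,165),(254,122),(254,208),(254,165)]:P("rim",*q,.028)
for q in[(187,118),(200,237),(449,106),(429,229)]:P("screw",*q,.084)
P("rib",375,147,.0955);P("rib",376,199,.0955)
```

```text
Atop [0.5302 0.0145]
Mtop [0.5304 0.0513]
Btop [0.5119 0.0857]
Ctop [0.566  0.0683]
Adisc [0.5311 0.014 ]
Mdisc [0.5318 0.0514]
Bdisc [0.5128 0.0837]
Cdisc [0.567  0.0689]
rim [ 0.527  -0.0067]
rim [0.5277 0.1127]
rim [0.47   0.0532]
rim [0.5909 0.053 ]
rim [0.5273 0.0531]
screw [ 0.4614 -0.0208]
screw [ 0.6071 -0.0161]
screw [0.4504 0.2633]
screw [0.5977 0.2716]
rib [0.4925 0.1841]
rib [0.5529 0.1937]
```

View pics/side1.png

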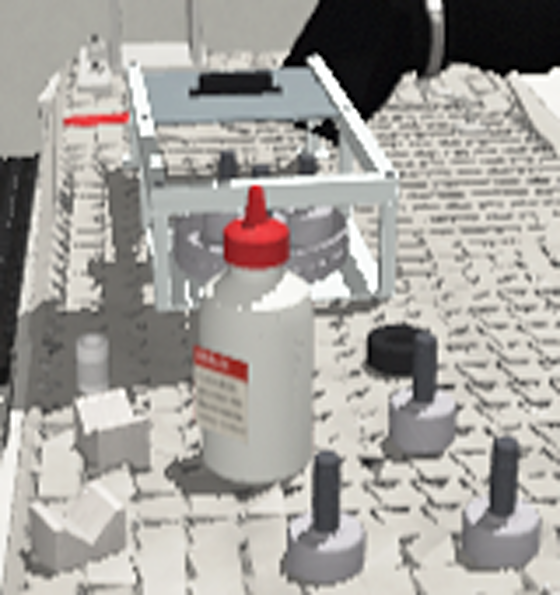

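The side view confirms all four gauges upright in the canister and the three loose ones clear of the bottle. In the canister, relative to its centre (~0.531, 0.052), one gauge is in the middle and the rest are in the ring at about 26°, 119° and 269°. The 119° one must move to about 147°, so I grasp that one now.

Scaled: 0.1122 rad / 6.2832 = 0.0179.

```bash
echo '{"sx": [0, 0, 0, 0, 0, 0, 0, 0.0383], "sy": [0, 0, 0, 0, 0, 0, 0, 0.0125], "sz": [0, 0, 0, 0, 0, 0, 0, 0], "wx": [0, 0, 0, 0, 0, 0, 0, 0], "wy": [0, 0, 0, 0, 0, 0, 0, 0], "wz": [0.0179, 0.0179, 0.0179, 0.0179, 0.0179, 0.0179, 0.0179, 0]}' | python3 -m pendant 0.027 20 >/dev/null && echo '{"sx": [0, 0, 0, 0, 0, 0], "sy": [0, 0, 0, 0, 0, 0], "sz": [0.037, 0.037, 0.037, 0.037, 0, 0], "wx": [0, 0, 0, 0, 0, 0], "wy": [0, 0, 0, 0, 0, 0], "wz": [0, 0, 0, 0, 0, 0]}' | python3 -m pendant
python3 - <<'E'
from cell import robot
import cv2
c=robot.read_camera("wrist");d=robot.read_camera("scene")
cv2.imwrite("pics/w2.png",c["image"][:,:,::-1]);
a=cv2.resize(c["image"],None,fx=.78,fy=.78);b=cv2.resize(d["image"][120:240,110:270],(400,300),interpolation=2)
import numpy as np
cv2.imwrite("pics/m2.png",np.hstack([a[:299],b[:299]])[:,:,::-1])
E
```

```text
time: 3.13
tool_pos: [0.5107, 0.0868, 0.2562]
tool_rot: [-3.139, -0.003, 2.357]
contact_force: [0.2, 0.2, 1.1]
opening: 0.0269
grip_force: 0.0
```

View pics/m2.png

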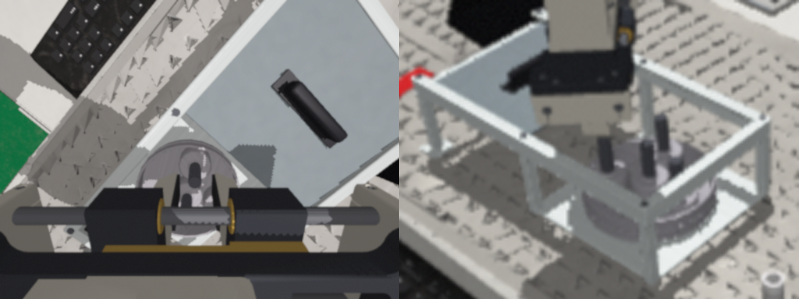

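```bash
echo '{"sx": [-0.003, 0, 0, 0], "sy": [-0.001, 0, 0, 0], "sz": [0.0205, 0.0205, 0, 0], "wx": [0, 0, 0, 0], "wy": [0, 0, 0, 0], "wz": [0, 0, 0, 0]}' | python3 -m pendant && echo '{"sx": [0, 0, 0, 0], "sy": [0, 0, 0, 0], "sz": [0, 0, 0, 0], "wx": [0, 0, 0, 0], "wy": [0, 0, 0, 0], "wz": [0, 0, 0, 0]}' | python3 -m pendant 0 20
```

```text
time: 3.57
tool_pos: [0.5134, 0.083, 0.2174]
tool_rot: [3.14, 0.001, 2.356]
contact_force: [0.6, -0.4, 1.3]
opening: 0.0268
grip_force: 0.0
time: 3.9
tool_pos: [0.5134, 0.0829, 0.217]
tool_rot: [3.14, 0.002, 2.355]
contact_force: [-0.4, -0.9, 5.1]
opening: 0.0108
grip_force: 20.0
```

```bash
echo '{"sx": [0, 0.0014, 0.0014, 0, 0, 0, 0, 0], "sy": [0, -0.0087, -0.0087, 0, 0, 0, 0, 0], "sz": [-0.008, 0, 0, 0, 0.004, 0.004, 0, 0], "wx": [0, 0, 0, 0, 0, 0, 0, 0], "wy": [0, 0, 0, 0, 0, 0, 0, 0], "wz": [0, 0, 0, 0, 0, 0, 0, 0]}' | python3 -m pendant && echo '{"sx": [0, 0, 0, 0, 0, 0, 0], "sy": [0, 0, 0, 0, 0, 0, 0], "sz": [0, 0, 0, -0.03, -0.04, -0.04, -0.04], "wx": [0, 0, 0, 0, 0, 0, 0], "wy": [0, 0, 0, 0, 0, 0, 0], "wz": [0, 0, 0, 0, 0, 0, 0]}' | python3 -m pendant 0.024
```

```text
time: 4.57
tool_pos: [0.4993, 0.072, 0.2163]
tool_rot: [3.14, 0.002, 2.356]
contact_force: [3.1, -3.1, 8.1]
opening: 0.0109
grip_force: 20.0
time: 5.15
tool_pos: [0.498, 0.0727, 0.3666]
tool_rot: [-3.14, -0.002, 2.356]
contact_force: [2.1, 0.1, -0.1]
opening: 0.0242
grip_force: 0.0
```

Scaled: -0.1122 rad / 6.2832 = -0.0179.

```bash
echo '{"sx": [0, 0, 0, 0, 0, 0, 0, -0.016], "sy": [0, 0, 0, 0, 0, 0, 0, -0.012], "sz": [0, 0, 0, 0, 0, 0, 0, -0.018], "wx": [0, 0, 0, 0, 0, 0, 0, 0], "wy": [0, 0, 0, 0, 0, 0, 0, 0], "wz": [-0.0179, -0.0179, -0.0179, -0.0179, -0.0179, -0.0179, -0.0179, 0]}' | python3 -m pendant >/dev/null&& echo '{"sx": [-0.016, 0, 0], "sy": [-0.012, 0, 0], "sz": [-0.018, 0, 0], "wx": [0, 0, 0], "wy": [0, 0, 0], "wz": [0, 0, 0]}' | python3 -m pendant
cat >> h.py <<'E'
import cv2
C0=np.array([.531,.052])
def look(robot,name):
    c=robot.read_camera("wrist");g=cv2.cvtColor(c["image"],cv2.COLOR_RGB2GRAY)
    F=6;u0,v0,u1,v1=195,105,315,225
    cr=cv2.resize(c["image"][v0:v1,u0:u1,::-1],None,fx=F,fy=F,interpolation=2)
    g=cv2.cvtColor(cr,cv2.COLOR_BGR2GRAY)
    # canister rim ellipse ~ big circle
    k=cv2.HoughCircles(cv2.GaussianBlur(g,(0,0),4),cv2.HOUGH_GRADIENT,1.5,400,param1=60,param2=30,minRadius=215,maxRadius=275)
    if k is not None:
        x,y,r=k[0][0];print("rim",np.round(ray(c,u0+x/F,v0+y/F,.028)[:2],4),r/F);cv2.circle(cr,(int(x),int(y)),int(r),(255,0,0),1)
    k=cv2.HoughCircles(cv2.GaussianBlur(g,(0,0),3),cv2.HOUGH_GRADIENT,1.5,70,param1=60,param2=20,minRadius=66,maxRadius=84)
    for x,y,r in k[0]:
        p=ray(c,u0+x/F,v0+y/F,.031)[:2];d=p-C0
        if np.hypot(*d)<.048: print("disc",np.round(p,4),"r %.4f ang %.0f"%(np.hypot(*d),np.degrees(np.arctan2(d[1],d[0]))%360));cv2.circle(cr,(int(x),int(y)),int(r),(0,255,0),1)
    cv2.imwrite(f"pics/{name}.png",cr[:600]);return c
E
python3 - <<'E'
from cell import robot
from h import *
look(robot,"w3")
E
```

```text
time: 6.07
tool_pos: [0.5309, 0.0482, 0.4015]
tool_rot: [3.141, -0.0, 3.14]
contact_force: [-0.4, 1.1, -0.8]
opening: 0.0241
grip_force: 0.0
rim [0.529 0.053] 40.783333
disc [0.5663 0.0684] r 0.0389 ang 25
disc [0.5322 0.0513] r 0.0014 ang 329
disc [0.5324 0.0143] r 0.0377 ang 272
disc [0.5774 0.0477] r 0.0466 ang 355
disc [0.5501 0.0275] r 0.0311 ang 308
disc [0.5379 0.0898] r 0.0385 ang 80
```

```bash
cat >> h.py <<'E'
def dark(c,t=60,z=.031):
    g=cv2.cvtColor(cv2.resize(c["image"][105:225,195:315],None,fx=5,fy=5,interpolation=2),cv2.COLOR_RGB2GRAY)
    n,l,s,ce=cv2.connectedComponentsWithStats(((g<t)*255).astype(np.uint8))
    for i in range(1,n):
        p=ray(c,195+ce[i][0]/5,105+ce[i][1]/5,z)[:2];d=p-C0
        if s[i,4]>150 and np.hypot(*d)<.05: print("dark",np.round(p,4),s[i,4],"r %.4f ang %.0f"%(np.hypot(*d),np.degrees(np.arctan2(d[1],d[0]))%360))
E
python3 - <<'E'
from cell import robot
from h import *
import pickle
dark(pickle.load(open("wrist1.pkl","rb")));print()
c=robot.read_camera("wrist");dark(c);pickle.dump(c,open("wrist3.pkl","wb"))
# side-view triangulation sanity of worktop gauges: dark handles in side and scene
for n in("scene","side"):
    c=robot.read_camera(n);pickle.dump(c,open(n+"3.pkl","wb"))
    h=cv2.cvtColor(c["image"],cv2.COLOR_RGB2HSV);m=((h[...,2]<105)*255).astype(np.uint8)
    k,l,s,ce=cv2.connectedComponentsWithStats(m)
    for i in range(1,k):
        if 60<s[i,4]<500 and s[i,3]>1.3*s[i,2] and s[i,0]>255:
            x,y,w,hh,a=s[i];print(n,s[i],np.round(ray(c,ce[i][0],ce[i][1],.043)[:2],4))
E
```

```text
dark [0.512  0.0836] 684 r 0.0369 ang 121
dark [0.5308 0.0137] 807 r 0.0383 ang 270
dark [0.5325 0.0506] 736 r 0.0020 ang 318
dark [0.5691 0.0687] 1089 r 0.0416 ang 24

dark [0.5024 0.0745] 1496 r 0.0364 ang 142
dark [0.5311 0.0137] 724 r 0.0383 ang 270
dark [0.5326 0.0509] 620 r 0.0019 ang 326
dark [0.5689 0.0687] 998 r 0.0415 ang 24
scene [319 217   7  16  91] [ 0.5925 -0.2052]
scene [372 239   9  18 108] [ 0.6077 -0.3157]
scene [351 266   9  18 110] [ 0.5246 -0.3205]
side [277   0   5  18  68] [-0.3557 -7.1618]
side [329 265  10  23 153] [ 0.6077 -0.3196]
side [278 270  10  22 151] [ 0.5258 -0.3249]
```

B now stands at about 143° and the ring gaps are workable. The loose gauges agree across two views to about 4 mm: a (0.5925,-0.205), b (0.608,-0.317) and c (0.525,-0.322). Next I pick a.

```bash
echo '{"sx": [-0.0088, -0.0088, -0.0088, -0.0088, -0.0088, -0.0088, -0.0088], "sy": [-0.0361, -0.0361, -0.0361, -0.0361, -0.0361, -0.0361, -0.0361], "sz": [0, 0, 0, 0, 0, 0, 0], "wx": [0, 0, 0, 0, 0, 0, 0], "wy": [0, 0, 0, 0, 0, 0, 0], "wz": [0, 0, 0, 0, 0, 0, 0]}' | python3 -m pendant 0.045 && echo '{"sx": [0, 0, 0, 0, 0], "sy": [0, 0, 0, 0, 0], "sz": [0.036, 0.036, 0.036, 0, 0], "wx": [0, 0, 0, 0, 0], "wy": [0, 0, 0, 0, 0], "wz": [0, 0, 0, 0, 0]}' | python3 -m pendant
```

```text
time: 6.85
tool_pos: [0.592, -0.2054, 0.401]
tool_rot: [3.141, -0.001, 3.141]
contact_force: [0.8, 0.0, -0.1]
opening: 0.0448
grip_force: 0.0
time: 7.27
tool_pos: [0.5916, -0.2036, 0.292]
tool_rot: [3.139, -0.005, 3.141]
contact_force: [-0.2, 0.1, 0.9]
opening: 0.0448
grip_force: 0.0
```

```bash
echo '{"sx": [-0.001, 0, 0, 0, 0], "sy": [-0.0015, 0, 0, 0, 0], "sz": [0.028, 0.028, 0.028, 0, 0], "wx": [0, 0, 0, 0, 0], "wy": [0, 0, 0, 0, 0], "wz": [0, 0, 0, 0, 0]}' | python3 -m pendant && echo '{"sx": [0, 0, 0, 0], "sy": [0, 0, 0, 0], "sz": [0, 0, 0, 0], "wx": [0, 0, 0, 0], "wy": [0, 0, 0, 0], "wz": [0, 0, 0, 0]}' | python3 -m pendant 0 25
```

```text
time: 7.68
tool_pos: [0.5936, -0.2056, 0.2113]
tool_rot: [-3.141, 0.001, 3.141]
contact_force: [0.6, 0.7, -0.1]
opening: 0.045
grip_force: 0.0
time: 8.02
tool_pos: [0.5935, -0.2059, 0.2115]
tool_rot: [-3.14, 0.003, 3.141]
contact_force: [0.2, 0.2, -0.8]
opening: 0.0229
grip_force: 0.0
```

```bash
echo '{"sx": [0, 0, 0, 0, 0, 0, 0, 0], "sy": [0, 0, 0, 0, 0, 0, 0, 0], "sz": [0, 0, 0, -0.02, -0.03, -0.03, -0.03, 0], "wx": [0, 0, 0, 0, 0, 0, 0, 0], "wy": [0, 0, 0, 0, 0, 0, 0, 0], "wz": [0, 0, 0, 0, 0, 0, 0, 0]}' | python3 -m pendant
python3 - <<'E'
from cell import robot
from h import *
import pickle
c=robot.read_camera("side");pickle.dump(c,open("side4.pkl","wb"))
h=cv2.cvtColor(c["image"],cv2.COLOR_RGB2HSV);print(robot.observe()["tool_pos"])
E
```

```text
time: 8.68
tool_pos: [0.5942, -0.2062, 0.3261]
tool_rot: [-3.137, 0.009, 3.141]
contact_force: [1.1, -0.2, -0.3]
opening: 0.0106
grip_force: 25.0
[ 0.59366886 -0.20601779  0.32300214]
```

Scaled: -0.1135 rad / 6.2832 = -0.0181.

```bash
echo '{"sx": [0.0045, 0.0045, 0.0045, 0.0045, 0.0045, 0.0045, 0.0045], "sy": [0.034, 0.034, 0.034, 0.034, 0.034, 0.034, 0.034], "sz": [-0.005, -0.005, -0.005, -0.005, 0, 0, 0], "wx": [0, 0, 0, 0, 0, 0, 0], "wy": [0, 0, 0, 0, 0, 0, 0], "wz": [0, 0, 0, 0, 0, 0, 0]}' | python3 -m pendant && echo '{"sx": [0, 0, 0, 0, 0, 0], "sy": [0, 0, 0, 0, 0, 0], "sz": [0, 0, 0, 0, 0, 0], "wx": [0, 0, 0, 0, 0, 0], "wy": [0, 0, 0, 0, 0, 0], "wz": [-0.0181, -0.0181, -0.0181, -0.0181, 0, 0]}' | python3 -m pendant
```

```text
time: 9.32
tool_pos: [0.5609, 0.0338, 0.338]
tool_rot: [3.141, -0.003, 3.141]
contact_force: [0.8, 0.7, -1.5]
opening: 0.0104
grip_force: 25.0
time: 9.82
tool_pos: [0.5615, 0.0323, 0.3383]
tool_rot: [3.14, -0.002, -2.692]
contact_force: [-0.8, -0.0, -0.7]
opening: 0.0105
grip_force: 25.0
```

```bash
echo '{"sx": [-0.001, 0, 0, 0, 0], "sy": [-0.0007, 0, 0, 0, 0], "sz": [0.028, 0.028, 0.028, 0, 0], "wx": [0, 0, 0, 0, 0], "wy": [0, 0, 0, 0, 0], "wz": [0, 0, 0, 0, 0]}' | python3 -m pendant
python3 - <<'E'
from cell import robot
from h import *
a=robot.read_camera("wrist")["image"];b=robot.read_camera("scene")["image"]
A=cv2.resize(a[60:240,130:330],(400,360),interpolation=2);B=cv2.resize(b[150:240,160:260],(400,360),interpolation=2)
cv2.imwrite("pics/m5.png",np.hstack([A,B])[:,:,::-1])
E
```

```text
time: 10.23
tool_pos: [0.5625, 0.032, 0.2544]
tool_rot: [3.139, -0.004, -2.691]
contact_force: [0.2, -0.4, -0.7]
opening: 0.0106
grip_force: 25.0
```

View pics/m5.png

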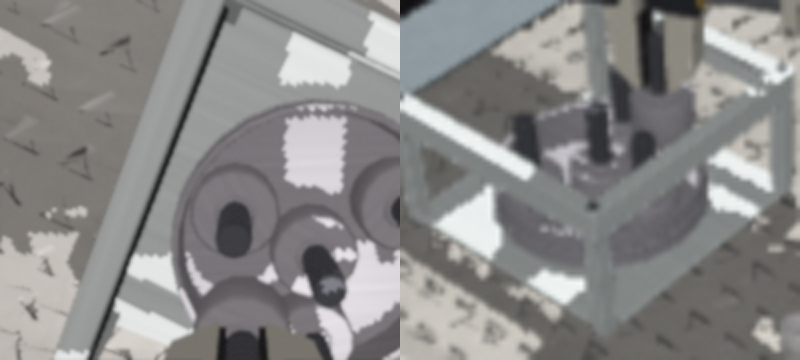

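The picture shows the held gauge hovering over its slot at the bottom of the wrist crop, with A, M and B seated. I lower it gently.

```bash
echo '{"sx": [0, 0, 0, 0, 0], "sy": [0, 0, 0, 0, 0], "sz": [0.009, 0.009, 0.009, 0.007, 0], "wx": [0, 0, 0, 0, 0], "wy": [0, 0, 0, 0, 0], "wz": [0, 0, 0, 0, 0]}' | python3 -m pendant && echo '{"sx": [0, 0], "sy": [0, 0], "sz": [0.003, 0], "wx": [0, 0], "wy": [0, 0], "wz": [0, 0]}' | python3 -m pendant
```

```text
time: 10.75
tool_pos: [0.5625, 0.032, 0.2199]
tool_rot: [3.14, -0.002, -2.689]
contact_force: [0.3, -0.2, -2.9]
opening: 0.0104
grip_force: 25.0
time: 10.92
tool_pos: [0.5629, 0.032, 0.2183]
tool_rot: [3.141, -0.001, -2.689]
contact_force: [-0.6, -0.6, -1.5]
opening: 0.0107
grip_force: 25.0
```

Scaled: 0.1 rad / 6.2832 = 0.0159.

```bash
echo '{"sx": [0, 0, 0, 0, 0, 0, 0, 0], "sy": [0, 0, 0, 0, 0, 0, 0, 0], "sz": [0, 0, 0, -0.03, -0.04, -0.04, -0.04, -0.034], "wx": [0, 0, 0, 0, 0, 0, 0, 0], "wy": [0, 0, 0, 0, 0, 0, 0, 0], "wz": [0, 0, 0, 0, 0, 0, 0, 0.0159]}' | python3 -m pendant 0.022 && echo '{"sx": [0, 0, 0, 0.032, 0, 0], "sy": [0, 0, 0, 0.016, 0, 0], "sz": [0, 0, 0, 0, 0, 0], "wx": [0, 0, 0, 0, 0, 0], "wy": [0, 0, 0, 0, 0, 0], "wz": [0.0188, 0.0188, 0.0188, 0, 0, 0]}' | python3 -m pendant
python3 - <<'E'
from cell import robot
from h import *
dark(look(robot,"w6"))
E
```

```text
time: 11.58
tool_pos: [0.5627, 0.0322, 0.4062]
tool_rot: [-3.141, 0.003, -2.788]
contact_force: [1.3, 0.8, -0.1]
opening: 0.0216
grip_force: 0.0
time: 12.08
tool_pos: [0.5299, 0.0488, 0.4032]
tool_rot: [3.141, 0.0, -3.141]
contact_force: [-0.1, -0.4, -0.5]
opening: 0.0218
grip_force: 0.0
rim [0.5282 0.0525] 41.108334
disc [0.5306 0.0147] r 0.0373 ang 269
disc [0.5651 0.0322] r 0.0394 ang 330
disc [0.5663 0.0684] r 0.0389 ang 25
disc [0.5323 0.0508] r 0.0018 ang 319
disc [0.5366 0.0892] r 0.0376 ang 81
disc [0.548  0.0173] r 0.0386 ang 296
dark [0.5023 0.0744] 1482 r 0.0364 ang 142
dark [0.531  0.0139] 744 r 0.0381 ang 270
dark [0.5325 0.0507] 616 r 0.0020 ang 321
dark [0.5662 0.0321] 995 r 0.0404 ang 331
dark [0.5687 0.0687] 919 r 0.0412 ang 24
```

D seated at 330°. Next gauge c, gripped with closing at 45° so that body and camera clear the bottle.

The rows are not in the units I measure in: turns go in shares of 2 pi rad. I convert before sending: 0.1122 rad / 6.2832 = 0.0179.

```bash
echo '{"sx": [0.0005, 0.0005, 0.0005, 0.0005, 0.0005, 0.0005, 0.0005, 0.0005], "sy": [-0.0371, -0.0371, -0.0371, -0.0371, -0.0371, -0.0371, -0.0371, -0.0371], "sz": [0, 0, 0, 0, 0, 0, 0, 0], "wx": [0, 0, 0, 0, 0, 0, 0, 0], "wy": [0, 0, 0, 0, 0, 0, 0, 0], "wz": [0, 0, 0, 0, 0, 0, 0, 0]}' | python3 -m pendant 0.045 >/dev/null && echo '{"sx": [0.0005, 0.0005, 0, 0, 0, 0, 0, 0], "sy": [-0.0371, -0.0371, 0, 0, 0, 0, 0, 0], "sz": [0, 0, 0, 0, 0, 0, 0, 0], "wx": [0, 0, 0, 0, 0, 0, 0, 0], "wy": [0, 0, 0, 0, 0, 0, 0, 0], "wz": [0, 0, 0.0179, 0.0179, 0.0179, 0.0179, 0.0179, 0.0179]}' | python3 -m pendant >/dev/null && echo '{"sx": [0, 0, 0, 0, 0, 0], "sy": [0, 0, 0, 0, 0, 0], "sz": [0, 0.036, 0.036, 0.036, 0, 0], "wx": [0, 0, 0, 0, 0, 0], "wy": [0, 0, 0, 0, 0, 0], "wz": [0.0179, 0, 0, 0, 0, 0]}' | python3 -m pendant
```

```text
time: 13.97
tool_pos: [0.5258, -0.3233, 0.2937]
tool_rot: [-3.141, -0.003, 2.355]
contact_force: [0.8, -0.1, 1.0]
opening: 0.0449
grip_force: 0.0
```

```bash
echo '{"sx": [0, 0, 0, 0, 0], "sy": [0, 0, 0, 0, 0], "sz": [0.0285, 0.0285, 0.0285, 0, 0], "wx": [0, 0, 0, 0, 0], "wy": [0, 0, 0, 0, 0], "wz": [0, 0, 0, 0, 0]}' | python3 -m pendant && echo '{"sx": [0, 0, 0, 0, 0, 0, 0], "sy": [0, 0, 0, 0, 0, 0, 0], "sz": [0, 0, 0, 0, 0, 0, 0], "wx": [0, 0, 0, 0, 0, 0, 0], "wy": [0, 0, 0, 0, 0, 0, 0], "wz": [0, 0, 0, 0, 0, 0, 0]}' | python3 -m pendant 0 25
```

```text
time: 14.38
tool_pos: [0.5264, -0.3235, 0.2108]
tool_rot: [3.141, 0.001, 2.355]
contact_force: [-0.4, -0.3, 0.5]
opening: 0.0451
grip_force: 0.0
time: 14.97
tool_pos: [0.5258, -0.3229, 0.2097]
tool_rot: [3.141, 0.001, 2.355]
contact_force: [-0.2, 0.3, 3.3]
opening: 0.0104
grip_force: 25.0
```

Scaled: 0.1234 rad / 6.2832 = 0.0196.

```bash
echo '{"sx": [0, 0, 0, 0, 0, 0, 0.0259, 0.0259], "sy": [0, 0, 0, 0, 0, 0, 0.027, 0.027], "sz": [-0.02, -0.034, -0.034, -0.034, -0.034, -0.034, 0, 0], "wx": [0, 0, 0, 0, 0, 0, 0, 0], "wy": [0, 0, 0, 0, 0, 0, 0, 0], "wz": [0, 0, 0, 0, 0, 0, 0, 0]}' | python3 -m pendant && echo '{"sx": [0.0259, 0.0259, 0.0259, 0.0259, 0.0259, 0.0259, 0.0259, 0.0259], "sy": [0.027, 0.027, 0.027, 0.027, 0.027, 0.027, 0.027, 0.027], "sz": [0, 0, 0, 0, 0, 0, 0, 0], "wx": [0, 0, 0, 0, 0, 0, 0, 0], "wy": [0, 0, 0, 0, 0, 0, 0, 0], "wz": [0, 0, 0, 0, 0, 0, 0, 0]}' | python3 -m pendant && echo '{"sx": [0.0259, 0, 0, 0, 0, 0, 0, 0], "sy": [0.027, 0, 0, 0, 0, 0, 0, 0], "sz": [0, 0, 0, 0, 0, 0, 0, 0], "wx": [0, 0, 0, 0, 0, 0, 0, 0], "wy": [0, 0, 0, 0, 0, 0, 0, 0], "wz": [0, 0.0196, 0.0196, 0.0196, 0.0196, 0.0196, 0.0196, 0.0196]}' | python3 -m pendant && echo '{"sx": [0, 0, 0, 0], "sy": [0, 0, 0, 0], "sz": [0.035, 0.035, 0, 0], "wx": [0, 0, 0, 0], "wy": [0, 0, 0, 0], "wz": [0, 0, 0, 0]}' | python3 -m pendant
```

```text
time: 15.63
tool_pos: [0.5271, -0.2488, 0.4013]
tool_rot: [3.141, 0.005, 2.352]
contact_force: [0.4, 0.8, -1.8]
opening: 0.0108
grip_force: 25.0
time: 16.3
tool_pos: [0.5333, 0.053, 0.3991]
tool_rot: [-3.141, -0.0, 2.355]
contact_force: [2.1, -0.3, -1.3]
opening: 0.0111
grip_force: 25.0
time: 16.97
tool_pos: [0.5344, 0.0886, 0.3989]
tool_rot: [-3.141, 0.0, 1.486]
contact_force: [0.2, 0.3, -1.2]
opening: 0.0105
grip_force: 25.0
time: 17.3
tool_pos: [0.5342, 0.0885, 0.3281]
tool_rot: [-3.137, 0.0, 1.492]
contact_force: [-0.4, -0.5, 0.1]
opening: 0.0109
grip_force: 25.0
```

```bash
echo '{"sx": [0.0003, 0, 0, 0, 0], "sy": [0.0006, 0, 0, 0, 0], "sz": [0.037, 0.037, 0.009, 0.009, 0], "wx": [0, 0, 0, 0, 0], "wy": [0, 0, 0, 0, 0], "wz": [0, 0, 0, 0, 0]}' | python3 -m pendant && echo '{"sx": [0, 0, 0, 0], "sy": [0, 0, 0, 0], "sz": [0.007, 0.006, 0.005, 0], "wx": [0, 0, 0, 0], "wy": [0, 0, 0, 0], "wz": [0, 0, 0, 0]}' | python3 -m pendant
```

```text
time: 17.72
tool_pos: [0.5357, 0.0888, 0.2377]
tool_rot: [3.141, -0.0, 1.492]
contact_force: [-0.0, 0.2, -1.1]
opening: 0.011
grip_force: 25.0
time: 18.05
tool_pos: [0.5351, 0.0888, 0.219]
tool_rot: [-3.141, -0.0, 1.492]
contact_force: [-0.2, -0.1, -1.6]
opening: 0.0102
grip_force: 25.0
```

Scaled: -0.1181 rad / 6.2832 = -0.0188.

```bash
echo '{"sx": [0, 0, 0], "sy": [0, 0, 0], "sz": [0.0022, 0, 0], "wx": [0, 0, 0], "wy": [0, 0, 0], "wz": [0, 0, 0]}' | python3 -m pendant && echo '{"sx": [0, 0, 0, 0, 0, 0, 0, 0], "sy": [0, 0, 0, 0, 0, 0, 0, 0], "sz": [0, 0, 0, -0.03, -0.04, -0.04, -0.04, -0.036], "wx": [0, 0, 0, 0, 0, 0, 0, 0], "wy": [0, 0, 0, 0, 0, 0, 0, 0], "wz": [0, 0, 0, 0, 0, 0, 0, 0]}' | python3 -m pendant 0.02 && echo '{"sx": [0, 0, 0, 0, 0, 0, 0, 0], "sy": [0, 0, 0, 0, 0, 0, 0, 0], "sz": [0, 0, 0, 0, 0, 0, 0, 0], "wx": [0, 0, 0, 0, 0, 0, 0, 0], "wy": [0, 0, 0, 0, 0, 0, 0, 0], "wz": [-0.0188, -0.0188, -0.0188, -0.0188, -0.0188, -0.0188, -0.0188, -0.0188]}' | python3 -m pendant >/dev/null && echo '{"sx": [0, 0, 0, 0, 0, 0, 0.005, 0], "sy": [0, 0, 0, 0, 0, 0, -0.04, 0], "sz": [0, 0, 0, 0, 0, 0, 0, 0], "wx": [0, 0, 0, 0, 0, 0, 0, 0], "wy": [0, 0, 0, 0, 0, 0, 0, 0], "wz": [-0.0188, -0.0188, -0.0188, -0.0188, -0.0188, -0.0188, 0, 0]}' | python3 -m pendant
python3 - <<'E'
from cell import robot
from h import *
dark(look(robot,"w7"))
E
```

```text
time: 18.3
tool_pos: [0.5353, 0.0888, 0.2172]
tool_rot: [3.141, -0.0, 1.492]
contact_force: [0.5, 0.0, -1.2]
opening: 0.0106
grip_force: 25.0
time: 18.97
tool_pos: [0.5349, 0.0888, 0.4059]
tool_rot: [3.14, -0.0, 1.492]
contact_force: [0.7, -0.2, -0.3]
opening: 0.0201
grip_force: 0.0
time: 20.3
tool_pos: [0.53, 0.0454, 0.403]
tool_rot: [-3.139, -0.0, -3.139]
contact_force: [0.5, 0.7, 0.2]
opening: 0.02
grip_force: 0.0
rim [0.5292 0.0522] 41.233334
disc [0.5651 0.0324] r 0.0394 ang 330
disc [0.5669 0.0693] r 0.0399 ang 26
disc [0.5302 0.0518] r 0.0008 ang 195
disc [0.5358 0.0915] r 0.0398 ang 83
disc [0.5306 0.0154] r 0.0367 ang 269
disc [0.4996 0.0731] r 0.0379 ang 146
disc [0.5509 0.0201] r 0.0376 ang 302
dark [0.5023 0.0744] 1422 r 0.0364 ang 142
dark [0.5305 0.0132] 556 r 0.0388 ang 269
dark [0.5326 0.0507] 653 r 0.0020 ang 321
dark [0.5369 0.091 ] 803 r 0.0394 ang 81
dark [0.5658 0.032 ] 889 r 0.0401 ang 330
dark [0.5692 0.069 ] 1003 r 0.0418 ang 24
```

```bash
python3 - <<'E'
import pickle
from h import *
c=pickle.load(open("scene3.pkl","rb"))
for q in[(389,229),(335,192),(404,265),(415,205)]:print(np.round(ray(c,*q,.0)[:2],3),np.round(ray(c,*q,.05)[:2],3))
E
echo '{"sx": [-0.0078, -0.0078, -0.0078, -0.0078, -0.0078, -0.0078, -0.0078, -0.0078], "sy": [-0.0363, -0.0363, -0.0363, -0.0363, -0.0363, -0.0363, -0.0363, -0.0363], "sz": [0, 0, 0, 0, 0, 0, 0, 0], "wx": [0, 0, 0, 0, 0, 0, 0, 0], "wy": [0, 0, 0, 0, 0, 0, 0, 0], "wz": [0, 0, 0, 0, 0, 0, 0, 0]}' | python3 -m pendant 0.045 >/dev/null && echo '{"sx": [-0.0078, -0.0078, 0, 0, 0, 0, 0], "sy": [-0.0363, -0.0363, 0, 0, 0, 0, 0], "sz": [0, 0, 0.036, 0.036, 0.036, 0, 0], "wx": [0, 0, 0, 0, 0, 0, 0], "wy": [0, 0, 0, 0, 0, 0, 0], "wz": [0, 0, 0, 0, 0, 0, 0]}' | python3 -m pendant
```

```text
[ 0.713 -0.295] [ 0.66  -0.313]
[ 0.741 -0.143] [ 0.686 -0.172]
[ 0.642 -0.365] [ 0.595 -0.377]
[ 0.819 -0.302] [ 0.758 -0.319]
time: 21.6
tool_pos: [0.6096, -0.3134, 0.2935]
tool_rot: [3.139, -0.004, -3.138]
contact_force: [1.7, -0.2, 0.5]
opening: 0.0449
grip_force: 0.0
```

```bash
echo '{"sx": [0.002, 0, 0, 0, 0], "sy": [-0.004, 0, 0, 0, 0], "sz": [0.0275, 0.0285, 0.0285, 0, 0], "wx": [0, 0, 0, 0, 0], "wy": [0, 0, 0, 0, 0], "wz": [0, 0, 0, 0, 0]}' | python3 -m pendant && echo '{"sx": [0, 0, 0, 0, 0, 0, 0], "sy": [0, 0, 0, 0, 0, 0, 0], "sz": [0, 0, 0, 0, 0, 0, 0], "wx": [0, 0, 0, 0, 0, 0, 0], "wy": [0, 0, 0, 0, 0, 0, 0], "wz": [0, 0, 0, 0, 0, 0, 0]}' | python3 -m pendant 0 25
```

```text
time: 22.02
tool_pos: [0.6083, -0.3179, 0.2123]
tool_rot: [-3.141, 0.001, -3.138]
contact_force: [0.8, -0.3, 0.5]
opening: 0.0453
grip_force: 0.0
time: 22.6
tool_pos: [0.6077, -0.3179, 0.211]
tool_rot: [-3.142, 0.001, -3.138]
contact_force: [-0.4, 0.9, 2.3]
opening: 0.0103
grip_force: 25.0
```

Scaled: 0.1152 rad / 6.2832 = 0.0183.

```bash
echo '{"sx": [0, 0, 0, 0, 0, 0, 0.011, 0.011], "sy": [0, 0, 0, 0, 0, 0, 0.0352, 0.0352], "sz": [-0.02, -0.034, -0.034, -0.034, -0.034, -0.034, 0, 0], "wx": [0, 0, 0, 0, 0, 0, 0, 0], "wy": [0, 0, 0, 0, 0, 0, 0, 0], "wz": [0, 0, 0, 0, 0, 0, 0, 0]}' | python3 -m pendant >/dev/null && echo '{"sx": [0.011, 0.011, 0.011, 0.011, 0.011, 0.011, 0.011, 0.011], "sy": [0.0352, 0.0352, 0.0352, 0.0352, 0.0352, 0.0352, 0.0352, 0.0352], "sz": [0, 0, 0, 0, 0, 0, 0, 0], "wx": [0, 0, 0, 0, 0, 0, 0, 0], "wy": [0, 0, 0, 0, 0, 0, 0, 0], "wz": [0, 0, 0, 0, 0, 0, 0, 0]}' | python3 -m pendant && echo '{"sx": [0, 0, 0, 0, 0, 0, 0, 0], "sy": [0, 0, 0, 0, 0, 0, 0, 0], "sz": [0, 0, 0, 0, 0, 0.035, 0.035, 0], "wx": [0, 0, 0, 0, 0, 0, 0, 0], "wy": [0, 0, 0, 0, 0, 0, 0, 0], "wz": [0.0183, 0.0183, 0.0183, 0.0183, 0.0183, 0, 0, 0]}' | python3 -m pendant
```

```text
time: 23.93
tool_pos: [0.4954, 0.0352, 0.4003]
tool_rot: [3.141, -0.0, -3.139]
contact_force: [1.1, 0.6, -0.9]
opening: 0.0104
grip_force: 25.0
time: 24.6
tool_pos: [0.4943, 0.0338, 0.325]
tool_rot: [-3.136, -0.01, 2.569]
contact_force: [-1.0, 0.2, -2.0]
opening: 0.0108
grip_force: 25.0
```

```bash
echo '{"sx": [-0.0024, 0, 0, 0], "sy": [0.0022, 0, 0, 0], "sz": [0.035, 0.035, 0, 0], "wx": [0, 0, 0, 0], "wy": [0, 0, 0, 0], "wz": [0, 0, 0, 0]}' | python3 -m pendant
```

```text
time: 24.93
tool_pos: [0.4996, 0.0342, 0.2607]
tool_rot: [-3.14, -0.003, 2.569]
contact_force: [1.1, 0.1, -1.1]
opening: 0.0105
grip_force: 25.0
```

```bash
echo '{"sx": [0.0015, 0, 0, 0], "sy": [-0.0008, 0, 0, 0], "sz": [0.01, 0.009, 0.008, 0], "wx": [0, 0, 0, 0], "wy": [0, 0, 0, 0], "wz": [0, 0, 0, 0]}' | python3 -m pendant && echo '{"sx": [0, 0, 0, 0], "sy": [0, 0, 0, 0], "sz": [0.007, 0.005, 0, 0], "wx": [0, 0, 0, 0], "wy": [0, 0, 0, 0], "wz": [0, 0, 0, 0]}' | python3 -m pendant
```

```text
time: 25.27
tool_pos: [0.4979, 0.0344, 0.2336]
tool_rot: [-3.142, -0.0, 2.569]
contact_force: [-0.7, -0.6, -2.4]
opening: 0.0107
grip_force: 25.0
time: 25.6
tool_pos: [0.4979, 0.0344, 0.2214]
tool_rot: [-3.141, -0.001, 2.569]
contact_force: [0.6, -0.1, -1.6]
opening: 0.0107
grip_force: 25.0
```

Free descent; the last 3 mm, then release, rise and inspect.

Scaled: -0.1152 rad / 6.2832 = -0.0183.

```bash
echo '{"sx": [0, 0, 0], "sy": [0, 0, 0], "sz": [0.0033, 0, 0], "wx": [0, 0, 0], "wy": [0, 0, 0], "wz": [0, 0, 0]}' | python3 -m pendant && echo '{"sx": [0, 0, 0, 0, 0, 0, 0, 0], "sy": [0, 0, 0, 0, 0, 0, 0, 0], "sz": [0, 0, 0, -0.03, -0.04, -0.04, -0.04, -0.035], "wx": [0, 0, 0, 0, 0, 0, 0, 0], "wy": [0, 0, 0, 0, 0, 0, 0, 0], "wz": [0, 0, 0, 0, 0, 0, 0, 0]}' | python3 -m pendant 0.02 && echo '{"sx": [0, 0, 0, 0, 0, -0.032, 0, 0], "sy": [0, 0, 0, 0, 0, 0.013, 0, 0], "sz": [0, 0, 0, 0, 0, 0, 0, 0], "wx": [0, 0, 0, 0, 0, 0, 0, 0], "wy": [0, 0, 0, 0, 0, 0, 0, 0], "wz": [-0.0183, -0.0183, -0.0183, -0.0183, -0.0183, 0, 0, 0]}' | python3 -m pendant
python3 - <<'E'
from cell import robot
from h import *
c=look(robot,"w8");dark(c)
b=robot.read_camera("side")["image"]
A=cv2.resize(c["image"][90:255,175:455],(800,471),interpolation=2)
cv2.imwrite("pics/m8.png",A[:,:,::-1])
# rib: dark blob
g=cv2.cvtColor(c["image"],cv2.COLOR_RGB2GRAY);n,l,s,ce=cv2.connectedComponentsWithStats(((g<60)*255).astype(np.uint8))
for i in range(1,n):
    if s[i,4]>250 and s[i,0]>300 and s[i,1]<220: print("rib",s[i],np.round(ray(c,*ce[i],.0955)[:2],4))
E
```

```text
time: 25.85
tool_pos: [0.498, 0.0344, 0.2182]
tool_rot: [3.141, 0.0, 2.569]
contact_force: [-0.2, -0.6, -1.7]
opening: 0.0106
grip_force: 25.0
time: 26.52
tool_pos: [0.4976, 0.0344, 0.4062]
tool_rot: [3.141, 0.002, 2.569]
contact_force: [2.0, 0.3, -0.5]
opening: 0.0202
grip_force: 0.0
time: 27.18
tool_pos: [0.5305, 0.0478, 0.4028]
tool_rot: [3.141, -0.0, -3.138]
contact_force: [-0.5, -0.2, -0.6]
opening: 0.0199
grip_force: 0.0
rim [0.5304 0.0532] 40.633335
disc [0.5321 0.0518] r 0.0011 ang 351
disc [0.5359 0.0912] r 0.0395 ang 83
disc [0.4972 0.0354] r 0.0376 ang 206
disc [0.5667 0.0689] r 0.0394 ang 25
disc [0.5308 0.0144] r 0.0376 ang 270
disc [0.5634 0.0335] r 0.0373 ang 330
disc [0.5484 0.0727] r 0.0270 ang 50
disc [0.4991 0.0742] r 0.0389 ang 145
disc [0.5776 0.0464] r 0.0469 ang 353
disc [0.5195 0.0915] r 0.0412 ang 106
dark [0.4972 0.0347] 379 r 0.0380 ang 207
dark [0.5024 0.0745] 1494 r 0.0364 ang 142
dark [0.5065 0.0338] 351 r 0.0305 ang 217
dark [0.531  0.0135] 654 r 0.0385 ang 270
dark [0.5324 0.051 ] 632 r 0.0017 ang 323
dark [0.5368 0.0906] 730 r 0.0390 ang 81
dark [0.566  0.0324] 966 r 0.0401 ang 331
dark [0.5691 0.0689] 977 r 0.0417 ang 24
rib [365 149  19  52 550] [0.5219 0.185 ]
rib [ 365  197  147   67 5408] [0.5924 0.2875]
```

View pics/m8.png

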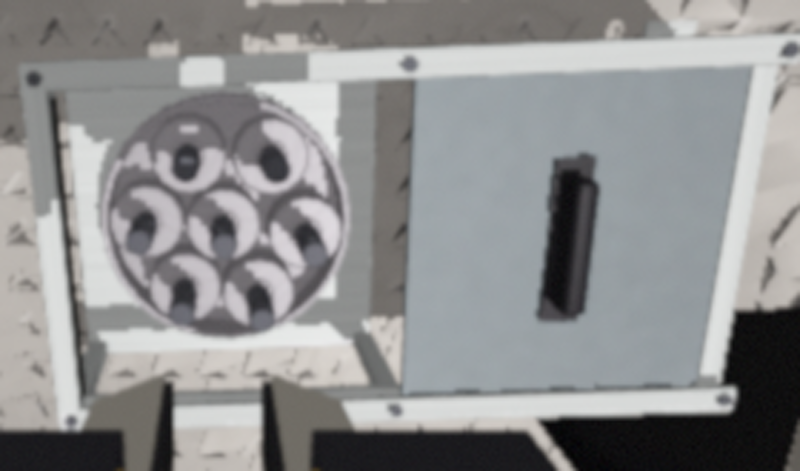

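All seven discs lie level in the 1+6 pattern, and the cover rib's top strip is at crop (585,245), about pixel (380,176). Now the cover.

```bash
python3 - <<'E'
import pickle
from h import *
from cell import robot
c=robot.read_camera("wrist")
for q in[(380,153),(380,176),(377,199)]:print(np.round(ray(c,*q,.0955)[:2],4))
print(robot.observe()["tool_pos"])
E
echo '{"sx": [0.002, 0.0025, 0.0025, 0.0025, 0, 0, 0, 0], "sy": [0.034, 0.034, 0.034, 0.034, 0, 0, 0, 0], "sz": [0, 0, 0, 0, 0.03, 0.03, 0.03, 0], "wx": [0, 0, 0, 0, 0, 0, 0, 0], "wy": [0, 0, 0, 0, 0, 0, 0, 0], "wz": [-0.0059, 0, 0, 0, 0, 0, 0, 0]}' | python3 -m pendant 0.04 && echo '{"sx": [0, 0], "sy": [0, 0], "sz": [0, 0], "wx": [0, 0], "wy": [0, 0], "wz": [0, 0]}' | python3 -m pendant
```

```text
[0.4971 0.1891]
[0.5231 0.1931]
[0.5507 0.1938]
[0.52940631 0.04737797 0.40325244]
time: 28.0
tool_pos: [0.514, 0.1827, 0.3084]
tool_rot: [-3.14, -0.01, -3.101]
contact_force: [-0.8, -0.9, -0.8]
opening: 0.0398
grip_force: 0.0
time: 28.17
tool_pos: [0.5166, 0.1829, 0.3151]
tool_rot: [3.141, 0.002, -3.102]
contact_force: [-0.1, -0.1, -0.1]
opening: 0.0401
grip_force: 0.0
```

```bash
echo '{"sx": [-0.006, 0, 0, 0, 0], "sy": [0.006, 0, 0, 0, 0], "sz": [0.025, 0.02, 0.007, 0, 0], "wx": [0, 0, 0, 0, 0], "wy": [0, 0, 0, 0, 0], "wz": [0, 0, 0, 0, 0]}' | python3 -m pendant && echo '{"sx": [0, 0, 0, 0, 0, 0, 0], "sy": [0, 0, 0, 0, 0, 0, 0], "sz": [0, 0, 0, 0, 0, 0, 0], "wx": [0, 0, 0, 0, 0, 0, 0], "wy": [0, 0, 0, 0, 0, 0, 0], "wz": [0, 0, 0, 0, 0, 0, 0]}' | python3 -m pendant 0 15
```

```text
time: 28.58
tool_pos: [0.5224, 0.1892, 0.2628]
tool_rot: [3.141, 0.002, -3.101]
contact_force: [0.2, -0.1, -0.2]
opening: 0.04
grip_force: 0.0
time: 29.17
tool_pos: [0.522, 0.1894, 0.2617]
tool_rot: [3.141, 0.001, -3.101]
contact_force: [-0.9, 1.0, 3.2]
opening: 0.0096
grip_force: 15.0
```

```bash
echo '{"sx": [0, 0, 0, 0, 0, 0, 0, 0], "sy": [-0.015, -0.025, -0.025, -0.025, -0.025, -0.01, 0, 0], "sz": [0, 0, 0, 0, 0, 0, 0, 0], "wx": [0, 0, 0, 0, 0, 0, 0, 0], "wy": [0, 0, 0, 0, 0, 0, 0, 0], "wz": [0, 0, 0, 0, 0, 0, 0, 0]}' | python3 -m pendant && echo '{"sx": [0, 0, 0, 0, 0, 0], "sy": [-0.005, -0.004, -0.004, -0.003, 0, 0], "sz": [0, 0, 0, 0, 0, 0], "wx": [0, 0, 0, 0, 0, 0], "wy": [0, 0, 0, 0, 0, 0], "wz": [0, 0, 0, 0, 0, 0]}' | python3 -m pendant
```

```text
time: 29.83
tool_pos: [0.5271, 0.0641, 0.2616]
tool_rot: [-3.142, 0.001, -3.103]
contact_force: [-0.7, -0.7, 5.4]
opening: 0.0098
grip_force: 15.0
time: 30.33
tool_pos: [0.5276, 0.0508, 0.2616]
tool_rot: [3.138, 0.001, -3.101]
contact_force: [-0.3, 8.6, 5.7]
opening: 0.0095
grip_force: 15.0
```

```bash
echo '{"sx": [0, 0, 0, 0], "sy": [-0.002, -0.002, 0, 0], "sz": [0, 0, 0, 0], "wx": [0, 0, 0, 0], "wy": [0, 0, 0, 0], "wz": [0, 0, 0, 0]}' | python3 -m pendant
```

```text
time: 30.67
tool_pos: [0.5276, 0.0496, 0.2616]
tool_rot: [3.133, 0.001, -3.102]
contact_force: [0.6, 26.3, 5.7]
opening: 0.0099
grip_force: 15.0
```

```bash
echo '{"sx": [0, 0, 0, 0, 0, 0, 0, 0], "sy": [0, 0, 0, 0, 0, 0, 0, 0], "sz": [0, 0, 0, -0.02, -0.035, -0.035, -0.035, 0], "wx": [0, 0, 0, 0, 0, 0, 0, 0], "wy": [0, 0, 0, 0, 0, 0, 0, 0], "wz": [0, 0, 0, 0, 0, 0, 0, 0]}' | python3 -m pendant 0.04
python3 - <<'E'
from cell import robot
from h import *
c=robot.read_camera("scene");im=c["image"]
h=cv2.cvtColor(im,cv2.COLOR_RGB2GRAY)[130:215,120:262]
n,l,s,ce=cv2.connectedComponentsWithStats(((h<60)*255).astype(np.uint8))
for i in range(1,n):
    if s[i,4]>40:print(s[i],np.round(ray(c,120+ce[i][0],130+ce[i][1],.09)[:2],4))
import pickle
def diff():
    a=pickle.load(open("scene3.pkl","rb"))["image"].astype(int);d=np.abs(a-im).max(2)
    # bystander region other than gauges
    for nm,(u,v) in dict(t1=(260,235),t2=(233,265),v1=(269,280),v2=(305,315),bottle=(298,250),nut=(287,214)).items():print(nm,d[v-12:v+12,u-10:u+10].mean())
diff()
E
```

```text
time: 31.33
tool_pos: [0.5289, 0.0447, 0.3928]
tool_rot: [-3.14, 0.012, -3.101]
contact_force: [1.4, -0.1, 0.5]
opening: 0.0405
grip_force: 0.0
[ 11   0  28   9 133] [0.5327 0.273 ]
[ 31   4  16  12 105] [0.5344 0.2161]
[ 48   5  24  15 182] [0.5569 0.1721]
[ 74  32  27  20 205] [0.5237 0.0468]
t1 4.639583333333333
t2 1.0416666666666667
v1 1.04375
v2 1.0270833333333333
bottle 0.9916666666666667
nut 1.175
```

```bash
echo '{"sx": [0, 0], "sy": [0, 0], "sz": [0, 0], "wx": [0, 0], "wy": [0, 0], "wz": [0, 0]}' | python3 -m pendant >/dev/null; python3 -c "
from cell import robot
print(robot.hand_in())"
```

```text
the job is handed in; nothing more can be done
None
```

All seven gauges stand flat in the canister, one in the middle and six round it. The cover is shut against the end bar and released, the bystanders look unmoved in the before/after images, and the job was handed in at about 31.5 s, though `hand_in()` returned no verdict.

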